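# Load the carafe with ice sticks from the rack top

## Robot

A 7-joint arm with a two-finger parallel gripper is mounted at the origin on the work surface. World frame = base frame: x ahead of the robot, y to its left, z up, the work surface at z = 0. Lengths are in m, angles in rad, forces in N, time in s.
With the tool pointing down it reaches from about 0.425 to 0.95 m from the base axis. Payload 4.7 kg.
Tool frame: the origin (TCP) lies at the very end of the fingers, on their centre line; the grasp point (between the pads) lies 19 mm behind it; z points along the fingers, y is the line along which they close (so a half turn about z gives the same grasp; the last joint's range is limited). The gripper opens to 85 mm and grips with 20 to 120 N. Pads are 22 mm wide; open, the fingers measure 114 mm over their backs; the gripper's body (76 mm by 85 mm) begins 54 mm behind the grasp point. The pads swing forward as they close: fully open they stand 13 mm farther back than shut.
Start: joints at [-1.196, 0.469, -0.049, 1.532, 0.024, 1.141, -0.082], TCP at [0.265, 0.621, 0.231] pointing down, gripper open.
Joint ranges: [-2.59, 2.59], [-0.33, 1.99], [-1.39, 1.29], [0.1, 2.45], [-1.04, 4.18], [0.21, 1.99], [-2.66, 2.66]. Speed limits (rad/s): [2.57, 2.57, 3.14, 3.14, 3.14, 3.14, 3.14].

## Interface

Orientations are given as a rotation vector (axis times angle).
In Python, from workcell import robot, imaging gives the robot as it stands.
- The arm moves only by the tool apply_moves, never from a script. Its arguments are lists of equal length, an entry for each row: "offset": the shift along the world's x, y, z as a fraction of full scale, a list of three; "angular": the turn, a rotation vector about the world's x, y, z as a fraction of full scale, a list of three. In form: {"offset": [[dx, dy, dz], ...], "angular": [[rx, ry, rz], ...]}. A call has exactly 10 rows; each row is the pose to reach, as a shift and turn from the pose commanded when the call began, turning the shorter way round; what a row does not reach only later rows make up. Full scale, the value 1, is 0.15 m for a shift and 360 degrees for a turn. A row lasts 1/12 s, in which the tool goes at most 41.7 mm and 7.16 degrees, less where a joint would pass 70% of its speed; a pose out of reach is approached as far as the arm can. A call with a number of a shift or a turn outside -1 to 1 is refused whole. A call with a gripper value outside its range is refused whole. "gripper" is the opening, from -1 (shut) to 1 (fully open), set as the call begins (left out, the last holds). The fingers move at their own pace and stop on an object; the grip force is fixed at half the most. Time passes only in rows, so rows that repeat a pose let the fingers close, or fill a call up. It gives the time, the measured TCP pose, the force, the opening and the grip force at its end, in the units of the state.
- robot.get_state(): the state, without advancing time (a new reading comes with each control period).
- imaging.read_camera(name): name is "scene" or "side" or "wrist"; returns a dict with "image" (480x640x3 uint8, red, green, blue), "intrinsics" (3x3 intrinsics, pixels), "world_to_cam" (4x4, takes a point from world to camera coordinates); the wrist camera has in their place "T_tool_cam" (4x4, takes a point from camera to tool coordinates, whose origin is the TCP and whose axes are the flange's). Camera axes: x right, y up, looking along -z (the intrinsics and any distortion apply to the point x, -y, -z); pixel columns grow to the right and rows downward; lengths in m; the calibration is good to about 2 mm. A picture is of the moment at which its call begins: read the wrist's pose just before it. There is no depth.
- robot.job_done(): hands the job in; it is judged then, once.
Trained networks look in the newest picture that a camera, given by its name, has taken for a name from the list of things; names that differ only in an ending like _2 or _b are one class to them, and where a whole thing is asked for, a point or a joint stands for the part that bears it (a point fixed in the world has none). Each returns a list of dicts, best first, with "p" (0 to 1); they miss things now and then, are a little off and sometimes report something else, mostly with a low value. They report only what shows in the picture. A call takes as long as a camera call.
- imaging.boxes_of(thing, camera): "extent" ([left, top, width, height] in pixels, round what is visible of it).
- imaging.masks_of(thing, camera): "region" (480x640 bool, what is visible of it) and "extent" ([left, top, width, height] in pixels, round what is visible of it).
- imaging.spot_point(thing, camera): "position" ([column, row] in pixels: a listed point, or the origin of a listed thing).
The state is a dict: "t": time; "joints": joint angles; "qd": joint speeds; "joint_efforts": joint torques, N m; "tcp_pos": TCP position; "orientation": TCP orientation; "ft_force": force on the tool from outside, world axes, zero at the start; "wrist_torque": the same for the moment, N m; "opening": finger opening in m; "grip_force": force on a finger pad.
Only numpy, scipy, OpenCV 4.12 (cv2) and the standard library are available. Lean on these libraries where they do the work, as an engineer would, in place of code of your own. Each camera call takes 0.05 s, during which the arm holds its last target. There are 200 camera calls.

## Task

Load the carafe with the three plastic ice sticks that lie in two grooves of the bottle rack's slatted top: slide the carafe over the tier up to the rack, so that its mouth is just under the end of a loaded groove, and push the sticks along the groove so that they tip end-first through the neck, one at a time; then slide the carafe over to the other loaded groove and do the same there. Do not lift or tip the carafe and do not pick the sticks up. Finish with all three sticks inside the carafe and the carafe standing upright on the tier, and leave the bottles, dish, ice mould and tongs where they are.

Things in the scene. Friction and masses are not known exactly. Their poses are not given: they have to be found in the camera images.
- rack: Fixed bottle rack: black wire, four curved bottle slots (two filled), slatted pale wood top. Origin on the tier under its centre, z up. Top: x -120 to +120 mm, y +-105 mm, upper face 200 mm above the tier, underside 188 mm. Eight 14 mm slats along x with 14 mm gaps: the gaps are grooves along x, open at the ends, centred at y = 0, +-28, +-56, +-84 mm. The carafe stands beyond the +x end.
- cross_bar (a point): On the outer face (x = +90 mm) of the straight wire cross bar at the rack's +x end, mid-width, 96 mm above the tier; axes as the rack's. The bar runs the rack's whole width along y (+-100 mm). The slat ends overhang it by 30 mm.
- groove_a_end (a point): Middle of the +x end of the groove at rack y = +56 mm, where the slats stop, level with their upper face (200 mm above the tier). Axes as the rack's: x is the way the sticks are to be pushed. This groove holds stick_a.
- groove_b_end (a point): The same point for the groove at rack y = -56 mm, which holds stick_b and, behind it, stick_c. Axes as the rack's.
- stick_a: White plastic ice stick: round bar, round ends, 85 mm long, 22 mm diameter, about 40 g, smooth; origin at its centre, x along it. Lies in groove a, anywhere along it, centre 8.5 mm and top 19.5 mm above the slats. Pushed at its tail (fingertips 3 to 5 mm above the slats) it slides along the groove and tips nose-down over the slat ends as its centre passes them; follow through to the slat ends.
- stick_b: Another such ice stick, in groove b near its +x end.
- stick_c: Another such ice stick, in groove b behind stick_b (nearer the rack's -x end), 4 to 41 mm from it; pushed along, it pushes stick_b ahead of it.
- carafe_mid (a point): Centre of the clear plastic carafe, on its axis, 88 mm above its underside; z up. Loose, round, 176 mm high, 0.4 kg. Body 110 mm across to 104 mm up; neck 66 mm across (58 mm inside) from 138 mm to the rim at 176 mm; inner floor 7 mm up; smooth foot that slides easily. Its rim passes 12 mm under the slats; with its body against the cross bar its axis is 25 mm beyond the slat ends. Dragged by the neck while pressed down, it tips.
- bottle_low: Empty amber glass bottle, 240 mm long and 68 mm across, lying along the rack in a lower slot; origin on its axis, 77 mm from its base. Leave alone.
- bottle_high: The same kind of bottle lying in an upper slot; origin on its axis, 77 mm from its base. Leave alone.
- dish: Round white ceramic dish, 140 mm across and 36 mm high; origin at its underside. Leave alone.
- ice_tray: Coral silicone ice mould, 126 x 206 mm and 32 mm high; origin at its underside. Leave alone.
- tongs: Steel tongs lying on the tier, about 185 mm long (x) and 48 mm wide, 18 mm high; origin at their underside. Leave alone.

How it is judged:
By the outcome, as a careful person would: the job done as asked, in the order asked, and still so for the second after the job is handed in, with the robot touching nothing.
It also fails if it takes over 70 s, if anything falls off the work surface, if the arm or the gripper's body presses on something with over 40 N, if the wrist force passes 120 N, or if a joint passes its speed limit or range.

## Working session

There is one attempt and no reset: what is moved stays moved. The work goes in short steps, Python scripts to look and compute and a tool call to move; the robot and the scene stay as the last step left them, time stands still between calls to the robot, and variables do not carry over. Pictures are saved under pics/ and viewed, at most 11 in all, crops included, and the job is handed in when it is done.

Besides the shell and the picture viewer there is one more tool, called by a JSON object that holds its "fn" and its "kwargs". apply_moves: Moves the arm, as the interface text tells. Shift numbers are shares of 0.15 m and turn numbers shares of 360 degrees, none past 1 either way. Its arguments: {"type":"object","properties":{"offset":{"type":"array"},"angular":{"type":"array"},"gripper":{"type":"number"}},"required":["offset","angular"]}

```bash
ls; mkdir -p pics; cat > h.py <<'E'
import numpy as np, cv2
from workcell import robot, imaging
def ray(cam,px):
    K=np.array(cam["intrinsics"]);T=np.array(cam["world_to_cam"]);R=T[:3,:3];o=-R.T@T[:3,3]
    p=np.linalg.inv(K)@[px[0],px[1],1.]
    return o,R.T@[p[0],-p[1],-p[2]]
def atz(cam,px,z):
    o,d=ray(cam,px);return o+d*(z-o[2])/d[2]
def proj(cam,P):
    K=np.array(cam["intrinsics"]);T=np.array(cam["world_to_cam"])
    p=T[:3,:3]@P+T[:3,3];q=K@[p[0],-p[1],-p[2]];return q[:2]/q[2]
def tri(rs):
    A=np.zeros((3,3));b=np.zeros(3)
    for o,d in rs:
        d=d/np.linalg.norm(d);M=np.eye(3)-np.outer(d,d);A+=M;b+=M@o
    return np.linalg.solve(A,b)
E
cat > a.py <<'E'
from h import *
np.set_printoptions(precision=4,suppress=True)
C={}
for n in("scene","side"):
    C[n]=imaging.read_camera(n);cv2.imwrite(f"pics/{n}0.png",C[n]["image"][:,:,::-1])
    print(n,list(C[n].keys()),ray(C[n],(320,240)))
for t in "rack cross_bar groove_a_end groove_b_end stick_a stick_b stick_c carafe_mid bottle_low bottle_high dish ice_tray tongs".split():
    for n in C:
        r=imaging.spot_point(t,n)[:3]
        print(t,n,[(np.round(x["position"],1).tolist(),round(x["p"],2)) for x in r])
print(robot.get_state())
E
python3 a.py
```

```text
pics
scene ['image', 'intrinsics', 'world_to_cam'] (array([1.1788, 0.3279, 1.2071]), array([-0.4762, -0.2742, -0.8357]))
side ['image', 'intrinsics', 'world_to_cam'] (array([ 0.1001, -0.6631,  0.7512]), array([ 0.4443,  0.6688, -0.5962]))
rack scene []
rack side [([271.0, 204.8], 0.73), ([345.9, 334.5], 0.66)]
cross_bar scene [([327.6, 224.5], 0.86)]
cross_bar side [([315.9, 279.8], 0.76)]
groove_a_end scene [([351.0, 180.5], 0.93), ([288.3, 217.6], 0.36)]
groove_a_end side [([287.5, 247.8], 0.58)]
groove_b_end scene [([328.3, 221.6], 0.69), ([297.3, 207.9], 0.3)]
groove_b_end side [([328.8, 225.3], 0.59)]
stick_a scene [([250.7, 191.3], 0.74), ([301.0, 203.6], 0.58), ([320.7, 169.1], 0.56)]
stick_a side [([306.8, 259.9], 0.87), ([349.3, 237.8], 0.8), ([393.3, 268.3], 0.72)]
stick_b scene [([250.7, 191.3], 0.74), ([301.0, 203.6], 0.58), ([320.7, 169.1], 0.56)]
stick_b side [([306.8, 259.9], 0.87), ([349.3, 237.8], 0.8), ([393.3, 268.3], 0.72)]
stick_c scene [([250.7, 191.3], 0.74), ([301.0, 203.6], 0.58), ([320.7, 169.1], 0.56)]
stick_c side [([306.8, 259.9], 0.87), ([349.3, 237.8], 
[... 441 characters left out ...]

ice_tray side [([272.7, 205.7], 0.83), ([308.8, 260.7], 0.38)]
tongs scene [([203.9, 183.0], 0.84)]
tongs side [([427.4, 452.4], 0.71), ([315.7, 281.6], 0.48), ([270.3, 203.2], 0.2)]
{'t': 1.4, 'joints': array([-1.1959,  0.4686, -0.0486,  1.5325,  0.0241,  1.141 , -0.0823]), 'qd': array([ 0.0016,  0.0005,  0.0005,  0.0026, -0.0004,  0.0006, -0.0023]), 'joint_efforts': array([  0.0001, -51.0158,  -0.0466, -23.8011,   0.0109,   0.0009,
         0.    ]), 'tcp_pos': array([0.2652, 0.6208, 0.2314]), 'orientation': array([-0.6301, -3.0777, -0.0002]), 'ft_force': array([ 0.5087,  0.2965, -0.4271]), 'wrist_torque': array([0.0396, 0.0198, 0.0079]), 'grip_force': 0.0, 'opening': 0.08565595191636866}
```

View pics/scene0.png

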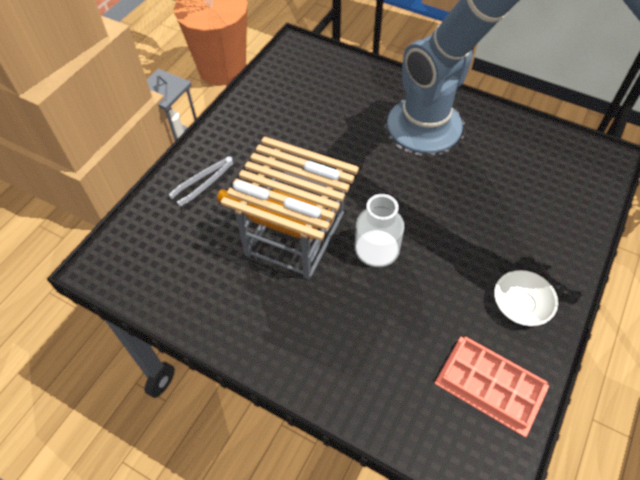

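View pics/side0.png

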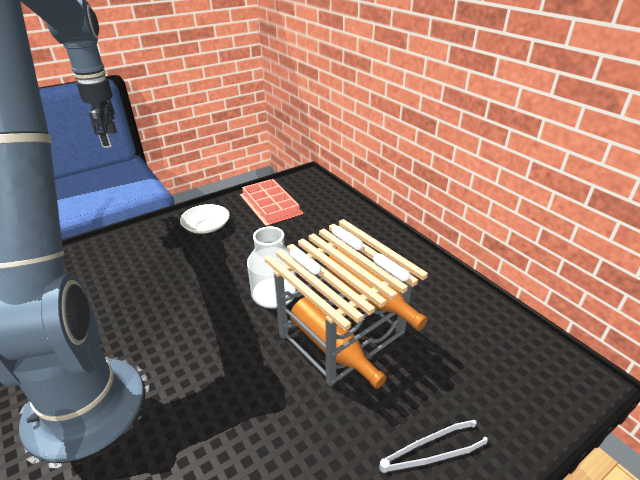

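The scene picture shows the rack top (corners about (265,139), (358,172), (318,234), (222,198)). The single stick is near (321,170), the pair near (252,190) and (303,207), and the carafe near (380,230). The side view shows the same layout, with the carafe at (268,270).

```bash
cat > b.py <<'E'
from h import *
np.set_printoptions(precision=4,suppress=True)
out=[]
for n in("scene","side"):
    c=imaging.read_camera(n)
    # rectify plane z=.2, 0.5mm px ; region x .2...0.8
    ox,oy,s=.30,-.35,.0005;W=H=1000
    w=np.float32([[ox,oy],[ox+.5,oy],[ox+.5,oy+.5],[ox,oy+.5]])
    img=np.float32([proj(c,np.array([*p,.2])) for p in w])
    g=np.float32([[0,0],[1000,0],[1000,1000],[0,1000]])
    M=cv2.getPerspectiveTransform(img,g)
    r=cv2.warpPerspective(c["image"],M,(W,H),flags=cv2.INTER_CUBIC)
    hsv=cv2.cvtColor(r,cv2.COLOR_RGB2HSV)
    m=cv2.inRange(hsv,(10,50,140),(28,150,255))
    m=cv2.morphologyEx(m,cv2.MORPH_OPEN,np.ones((5,5)))
    mc=cv2.morphologyEx(m,cv2.MORPH_CLOSE,np.ones((45,45)))
    nl,lab,st,ce=cv2.connectedComponentsWithStats(mc)
    # component nearest the sizable
    for i in range(1,nl):
        if st[i,4]>30000:
            R=cv2.minAreaRect(np.argwhere(lab==i)[:,::-1].astype(np.float32))
            print(n,np.array(R[0])*s+[ox,oy],np.array(R[1])*s,R[2])
    out.append(cv2.resize(r[:,:],(400,400)))
    for t in("stick_a","carafe_mid","dish"):
        for k in imaging.masks_of(t,n)[:3]:
            mm=k["region"].astype(np.uint8);v=np.argwhere(mm)[:,::-1].astype(np.float64)
            z={"stick_a":.2085,"carafe_mid":.0,"dish":.0}[t]
            ctr=v.mean(0);print(t,n,round(k["p"],2),k["extent"],ctr,atz(c,ctr,z))
cv2.imwrite("pics/rect.png",np.hstack(out)[:,:,::-1])
E
python3 b.py
```

```text
scene [ 0.5093 -0.1312] [0.2246 0.2466] 5.385704517364502
stick_a scene 0.73 [305.1, 160.1, 33.5, 19.2] [321.1019 169.5864] [ 0.4431 -0.0895  0.2085]
stick_a scene 0.68 [235.8, 182.0, 33.6, 18.4] [251.45 189.58] [ 0.5663 -0.1957  0.2085]
stick_a scene 0.57 [281.9, 196.1, 39.0, 19.5] [302.262  207.0775] [ 0.5541 -0.0742  0.2085]
carafe_mid scene 0.69 [354.5, 195.3, 48.9, 73.4] [379.2718 231.4437] [0.3967 0.0503 0.    ]
carafe_mid scene 0.52 [224.7, 136.3, 132.0, 144.7] [292.213  197.3967] [ 0.409  -0.1971  0.    ]
carafe_mid scene 0.17 [437.8, 338.1, 112.0, 99.2] [493.4416 384.5112] [0.6359 0.4366 0.    ]
dish scene 0.96 [499.6, 267.2, 58.4, 53.6] [526.3794 297.214 ] [0.3991 0.4332 0.    ]
dish scene 0.23 [222.2, 140.0, 131.7, 138.2] [290.8668 199.0484] [ 0.4154 -0.1974  0.    ]
side [ 0.4908 -0.1407] [0.2389 0.2476] 5.309634208679199
stick_a side 0.92 [292.0, 248.4, 31.5, 28.7] [304.9871 260.7892] [ 0.4436 -0.0933  0.2085]
stick_a side 0.91 [371.6, 256.1, 39.2, 25.9] [390.733  267.0867] [ 0.5661 -0.2007  0.2085]
stick_a side 0.67 [333.5, 224.6, 29.6, 27.2] [347.7236 237.8946] [ 0.5552 -0.0806  0.2085]
carafe_mid side 0.82 [245.9, 226.4, 49.4, 80.4] [265.788  266.1327] [0.4795 0.1653 0.    ]
carafe_mid side 0.16 [264.0, 219.5, 164.0, 168.6] [341.5908 291.4717] [ 0.5856 -0.0249  0.    ]
dish side 0.59 [180.6, 202.7, 45.4, 27.5] [203.2596 218.3825] [0.4316 0.4706 0.    ]
```

View pics/rect.png

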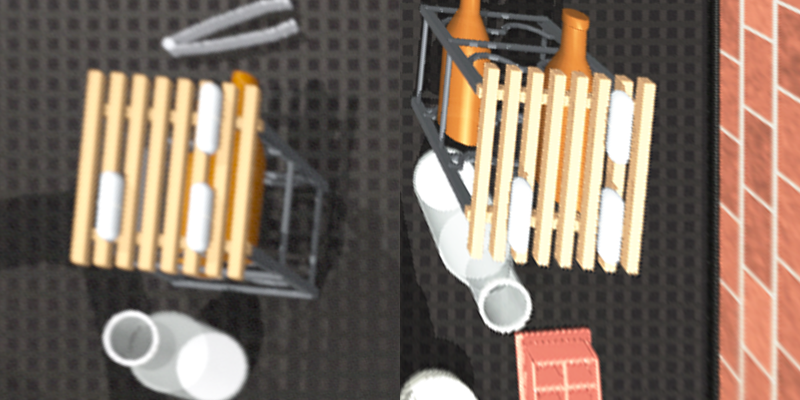

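The rectified views show the slats running along about world +y (tilted 5° toward -x). Groove A is at low x, and the carafe stands beyond the +y end. Next I fit the rack and carafe poses.

```bash
cat > c.py <<'E'
from h import *
from scipy.optimize import minimize
np.set_printoptions(precision=4,suppress=True)
def rackpts():
    P=[];S=[]
    xs=np.arange(-.135,.136,.003)
    for y in np.arange(-.112,.1121,.00175):
        for x in xs:
            k=np.floor((y+.105)/.014)
            slat=abs(x)<.12 and abs(y)<.105 and int(k)%2==0
            P.append([x,y]);S.append(1 if slat else -1)
    return np.array(P),np.array(S)
P,S=rackpts()
def projN(c,X):
    K=np.array(c["intrinsics"]);T=np.array(c["world_to_cam"]);p=X@T[:3,:3].T+T[:3,3]
    q=(p*[1,-1,-1])@K.T;return q[:,:2]/q[:,2:]
def carafe(xy):
    a=np.linspace(0,2*np.pi,60);return [np.c_[xy[0]+r*np.cos(a),xy[1]+r*np.sin(a),0*a+z] for r,z in((.055,0),(.055,.104),(.033,.138),(.033,.176))]
def sil(c,xy):
    m=np.zeros((480,640),np.uint8);R=carafe(xy)
    for A,B in zip(R,R[1:]):
        cv2.fillConvexPoly(m,cv2.convexHull(np.float32(projN(c,np.vstack([A,B])))).astype(np.int32),1)
    return m
if __name__=="__main__":
  res=[]
  for n in("scene","side"):
    c=imaging.read_camera(n);im=c["image"]
    hsv=cv2.cvtColor(im,cv2.COLOR_RGB2HSV)
    w=cv2.inRange(hsv,(10,50,140),(28,150,255)).astype(np.float32)/255
    w=cv2.GaussianBlur(w,(0,0),.7)
    def f(q):
        t=q[2];X=P@np.array([[np.cos(t),np.sin(t)],[-np.sin(t),np.cos(t)]])+q[:2]
        uv=projN(c,np.c_[X,np.full(len(X),.2)]).astype(np.float32)
        return -(cv2.remap(w,uv[:,0][None],uv[:,1][None],cv2.INTER_LINEAR)[0]*S).mean()
    r=min((minimize(f,[.497+dx,-.135+dy,np.radians(95.3)],method="Nelder-Mead",options=dict(initial_simplex=np.array([[.497+dx,-.135+dy,1.663],[.503+dx,-.135+dy,1.663],[.497+dx,-.129+dy,1.663],[.497+dx,-.135+dy,1.68]]))) for dx in(-.006,0,.006) for dy in(-.006,0,.006)),key=lambda r:r.fun)
    print(n,r.x,np.degrees(r.x[2]),r.fun);res.append(r.x)
    m=imaging.masks_of("carafe_mid",n)[0]["region"]
    r=min((minimize(lambda q:-(sil(c,q)&m).sum()/(sil(c,q)|m).sum(),x0,method="Nelder-Mead",options=dict(initial_simplex=np.array(x0)+[[0,0],[.012,0],[0,.012]])) for x0 in([.44,.06],[.45,.08],[.43,.07])),key=lambda r:r.fun)
    print("carafe",n,r.x,r.fun)
  q=np.mean(res,0);t=q[2];R=np.array([[np.cos(t),-np.sin(t)],[np.sin(t),np.cos(t)]])
  print("rack",q)
  for nm,l in dict(a_end=[.12,.056],b_end=[.12,-.056],ca=[.145,.056],cb=[.145,-.056]).items(): print(nm,R@l+q[:2])
  for nm,p in dict(a=(.44335,-.0914),b=(.55465,-.0774),c=(.5662,-.1982)).items(): print(nm,R.T@(np.array(p)-q[:2]))
E
python3 c.py
```

```text
scene [ 0.5059 -0.1301  1.6691] 95.63524984357753 -0.09133222362573437
carafe scene [ 0.5105 -0.03  ] 0.0
side [ 0.4923 -0.1452  1.6748] 95.95719150777454 -0.16425235444794906
carafe side [ 0.5274 -0.0375] 0.0
rack [ 0.4991 -0.1376  1.672 ]
a_end [ 0.4313 -0.0239]
b_end [ 0.5427 -0.0126]
ca [0.4287 0.001 ]
cb [0.5402 0.0123]
a [0.0516 0.0508]
b [ 0.0543 -0.0614]
c [-0.067  -0.0606]c.py:38: RuntimeWarning: overflow encountered in scalar negative
  r=min((minimize(lambda q:-(sil(c,q)&m).sum()/(sil(c,q)|m).sum(),x0,method="Nelder-Mead",options=dict(initial_simplex=np.array(x0)+[[0,0],[.012,0],[0,.012]])) for x0 in([.44,.06],[.45,.08],[.43,.07])),key=lambda r:r.fun)
```

```bash
cat > d.py <<'E'
from c import *
t=np.radians(95.4);R=np.array([[np.cos(t),-np.sin(t)],[np.sin(t),np.cos(t)]])
C0=np.array([.5045,-.135]);tiles=[]
for n in("scene","side"):
    c=imaging.read_camera(n);im=c["image"].copy()
    m=imaging.masks_of("carafe_mid",n)[0]["region"].astype(np.uint8)
    fn=lambda q:-float((sil(c,q)&m).sum())/float((sil(c,q)|m).sum())
    r=min((minimize(fn,x0,method="Nelder-Mead",options=dict(initial_simplex=np.array(x0)+[[0,0],[.012,0],[0,.012]])) for x0 in([.44,.06],[.45,.08],[.43,.07])),key=lambda r:r.fun)
    print("carafe",n,r.x,r.fun)
    # slat-end profile along x: brightness mean along slat centre lines (V channel)
    g=cv2.cvtColor(im,cv2.COLOR_RGB2HSV)[:,:,2].astype(np.float32)
    for k,y in enumerate(np.arange(-.098,.1,.028)):
        o=[]
        for rng in(np.arange(.095,.150,.003),np.arange(-.15,-.095,.003)):
            X=np.array([[x,y] for x in rng])@R.T+C0
            uv=projN(c,np.c_[X,np.full(len(X),.2)]).astype(np.float32)
            o.append(cv2.remap(g,uv[:,0][None],uv[:,1][None],1)[0].astype(int))
        if k in(0,2,5,7): print(n,round(y,3),*o)
    # overlay
    z=4; x0,y0=(215,130) if n=="scene" else (255,210)
    cr=cv2.resize(im[y0:y0+145,x0:x0+100 if 0 else x0+200],None,fx=2,fy=2,interpolation=2)
    for y in np.arange(-.098,.1,.028):
        cor=np.array([[-.12,y-.007],[.12,y-.007],[.12,y+.007],[-.12,y+.007]])@R.T+C0
        uv=(projN(c,np.c_[cor,np.full(4,.2)])+.5-[x0,y0])*2
        cv2.polylines(cr,[np.int32(uv*16)],True,(0,0,255),1,cv2.LINE_AA,4)
    uv=(projN(c,carafe(r.x)[3])+.5-[x0,y0])*2
    cv2.polylines(cr,[np.int32(uv*16)],True,(0,255,0),1,cv2.LINE_AA,4)
    tiles.append(cr)
cv2.imwrite("pics/ov.png",np.hstack(tiles)[:,:,::-1])
E
python3 d.py
```

```text
carafe scene [0.4424 0.0673] -0.9266943291839558
scene -0.098 [255 255 255 255 255 255 255 255 255 232 138  55  69 116 114  68  39  34
  35] [ 62  59  60  60  69  81 112 150 166 170 193 236 255 255 255 255 255 255
 255]
scene -0.042 [255 255 255 255 255 255 255 255 255 242 159  77  78 127 139 105  65  63
  63] [ 66  57  56  61  65  79  85  84  86  89 133 213 250 255 255 255 255 255
 255]
scene 0.042 [255 255 255 255 255 255 255 255 255 230 134  54  45  48  46  48  49  44
  46] [ 86  84  85  85  86  83  82  81  79  86 141 219 253 255 255 255 255 255
 255]
scene 0.098 [255 255 255 255 255 255 255 255 255 229 136  63  60  67  68  67  63  63
  55] [ 62  65  74  79  82  75  69  61  57  71 135 220 255 255 255 255 255 255
 255]
carafe side [0.4508 0.0693] -0.5920815836832634
side -0.098 [255 255 255 255 255 255 255 247 147  49  50  51  50  60  57  54  58  58
  59] [ 59  53  48  47  46  48  57  58  75 169 247 255 255 255 255 255 255 255
 255]
side -0.042 [255 255 255 255 255 255 255 250 164  60  55  51  51  50  54  57  59  52
  48] [ 64  58  59  62  61  65  84  89 103 188 253 255 255 255 255 255 255 255
 255]
side 0.042 [255 255 255 255 255 255 255 242 159  68  55  54  57  60  72 106 173 249
 248] [102  85  86  88  72  74  87  86 129 202 242 255 255 255 255 255 255 255
 255]
side 0.098 [255 255 255 255 255 255 255 254 245 240 240 239 237 236 235 232 209 190
 185] [106 100  30  28  78 139 153  57 140 204 248 255 255 255 255 255 255 255
 255]
```

View pics/ov.png

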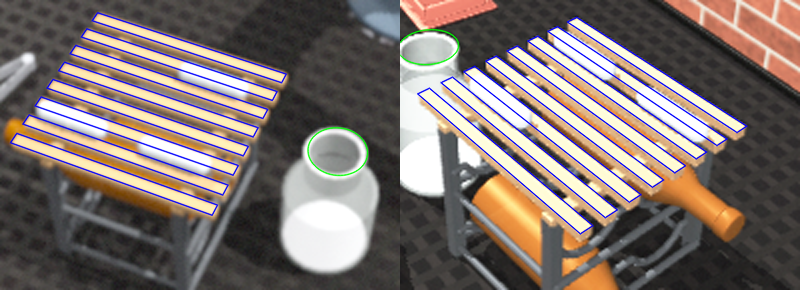

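The overlay fits the slats closely in both views, and the carafe rim matches. Next I move above the carafe with the fingers closing along rack y.

{"fn": "apply_moves", "kwargs": {"offset": [[0.033,-0.1,0],[0.067,-0.2,0],[0.1,-0.3,0],[0.133,-0.4,0],[0.167,-0.5,0],[0.2,-0.6,0],[0.233,-0.7,0],[0.267,-0.8,0],[0.3,-0.9,0],[0.333,-1,0]], "angular": [[0,0,-0.0057],[0,0,-0.0114],[0,0,-0.0171],[0,0,-0.0228],[0,0,-0.0285],[0,0,-0.0342],[0,0,-0.0399],[0,0,-0.0456],[0,0,-0.0513],[0,0,-0.057]], "gripper": 1}}

```text
t: 3.03
tcp_pos: [0.3155, 0.4696, 0.2314]
orientation: [-1.172, -2.915, -0.0]
ft_force: [-0.3, 0.1, 0.9]
opening: 0.0852
grip_force: 0.0
```

{"fn": "apply_moves", "kwargs": {"offset": [[0.033,-0.1,0],[0.067,-0.2,0],[0.1,-0.3,0],[0.133,-0.4,0],[0.167,-0.5,0],[0.2,-0.6,0],[0.233,-0.7,0],[0.267,-0.8,0],[0.3,-0.9,0],[0.333,-1,0]], "angular": [[0,0,-0.0057],[0,0,-0.0114],[0,0,-0.0171],[0,0,-0.0228],[0,0,-0.0285],[0,0,-0.0342],[0,0,-0.0399],[0,0,-0.0456],[0,0,-0.0513],[0,0,-0.057]]}}

```text
t: 3.87
tcp_pos: [0.3656, 0.3193, 0.2314]
orientation: [1.674, 2.659, 0.0]
ft_force: [0.9, 1.0, 0.5]
opening: 0.0852
grip_force: 0.0
```

{"fn": "apply_moves", "kwargs": {"offset": [[0.033,-0.1,0],[0.067,-0.2,0],[0.1,-0.3,0],[0.133,-0.4,0],[0.167,-0.5,0],[0.2,-0.6,0],[0.233,-0.7,0],[0.267,-0.8,0],[0.3,-0.9,0],[0.333,-1,0]], "angular": [[0,0,-0.0057],[0,0,-0.0114],[0,0,-0.0171],[0,0,-0.0228],[0,0,-0.0285],[0,0,-0.0342],[0,0,-0.0399],[0,0,-0.0456],[0,0,-0.0513],[0,0,-0.0568]]}}

```text
t: 4.7
tcp_pos: [0.4155, 0.1692, 0.2313]
orientation: [2.119, 2.319, 0.0]
ft_force: [0.4, 0.6, -0.8]
opening: 0.0858
grip_force: 0.0
```

{"fn": "apply_moves", "kwargs": {"offset": [[0.02,-0.08,0],[0.04,-0.16,0],[0.07,-0.24,0],[0.09,-0.32,0],[0.12,-0.4,0],[0.14,-0.47,0],[0.16,-0.53,0],[0.19,-0.6,0],[0.205,-0.687,0],[0.205,-0.687,0]], "angular": [[0,0,0],[0,0,0],[0,0,0],[0,0,0],[0,0,0],[0,0,0],[0,0,0],[0,0,0],[0,0,0],[0,0,0]]}}

```text
t: 5.53
tcp_pos: [0.4463, 0.0648, 0.2314]
orientation: [2.12, 2.317, -0.001]
ft_force: [0.1, -1.0, -0.3]
opening: 0.0854
grip_force: 0.0
```

```bash
cat > w.py <<'E'
from h import *
from scipy.spatial.transform import Rotation as Ro
import sys
np.set_printoptions(precision=4,suppress=True)
def wcam(name):
    s=robot.get_state();c=imaging.read_camera("wrist")
    T=np.eye(4);T[:3,:3]=Ro.from_rotvec(s["orientation"]).as_matrix();T[:3,3]=s["tcp_pos"]
    c["world_to_cam"]=np.linalg.inv(T@np.array(c["T_tool_cam"]))
    cv2.imwrite(f"pics/{name}.png",c["image"][:,:,::-1]);return c
if __name__=="__main__":
    from c import carafe,projN
    c=wcam(sys.argv[1]);im=c["image"].copy()
    for q,col in(((.4424,.0673),(255,0,0)),((.4466,.068),(0,255,0))):
        cv2.polylines(im,[np.int32(projN(c,carafe(q)[3]))],True,col,1)
    cv2.imwrite(f"pics/{sys.argv[1]}.png",im[:,:,::-1])
E
python3 w.py w1
```

```text
(no output)
```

View pics/w1.png

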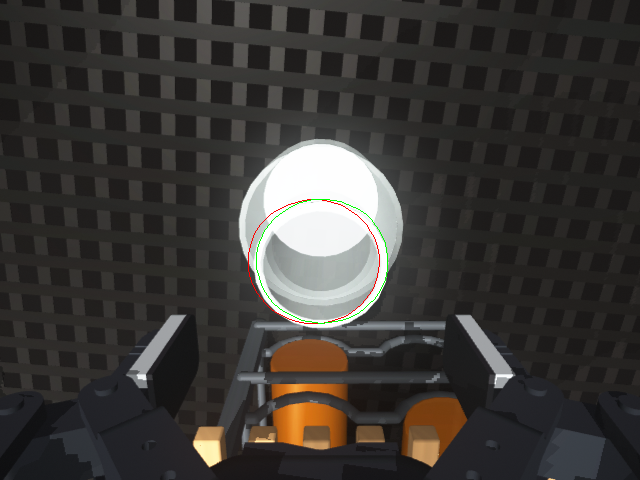

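The wrist view shows the rim centred near (321,262), matching the green estimate to about 1 mm. I'll descend and grip the neck.

{"fn": "apply_moves", "kwargs": {"offset": [[0,0.01,-0.08],[0,0.01,-0.16],[0,0.01,-0.24],[0,0.01,-0.32],[0,0.01,-0.4],[0,0.01,-0.47],[0,0.01,-0.53],[0,0.01,-0.57],[0,0.01,-0.589],[0,0.01,-0.589]], "angular": [[0,0,0],[0,0,0],[0,0,0],[0,0,0],[0,0,0],[0,0,0],[0,0,0],[0,0,0],[0,0,0],[0,0,0]]}}

```text
t: 6.42
tcp_pos: [0.4455, 0.0694, 0.1425]
orientation: [-2.114, -2.323, 0.001]
ft_force: [0.3, 0.8, -0.1]
opening: 0.0856
grip_force: 0.0
```

{"fn": "apply_moves", "kwargs": {"offset": [[0,0,0],[0,0,0],[0,0,0],[0,0,0],[0,0,0],[0,0,0],[0,0,0],[0,0,0],[0,0,0],[0,0,0]], "angular": [[0,0,0],[0,0,0],[0,0,0],[0,0,0],[0,0,0],[0,0,0],[0,0,0],[0,0,0],[0,0,0],[0,0,0]], "gripper": 0.45}}

```text
t: 7.25
tcp_pos: [0.4463, 0.0694, 0.1441]
orientation: [2.115, 2.323, 0.003]
ft_force: [-0.9, -0.9, 5.9]
opening: 0.0648
grip_force: 66.2
```

{"fn": "apply_moves", "kwargs": {"offset": [[0,0,0.007],[0,0,0.007],[-0.004,-0.02,0.007],[-0.013,-0.07,0.007],[-0.022,-0.12,0.007],[-0.031,-0.17,0.007],[-0.04,-0.22,0.007],[-0.046,-0.25,0.007],[-0.047,-0.26,0.007],[-0.047,-0.26,0.007]], "angular": [[0,0,0],[0,0,0],[0,0,0],[0,0,0],[0,0,0],[0,0,0],[0,0,0],[0,0,0],[0,0,0],[0,0,0]]}}

```text
t: 8.08
tcp_pos: [0.4386, 0.0291, 0.1442]
orientation: [2.116, 2.321, -0.0]
ft_force: [-0.4, -1.7, 4.4]
opening: 0.0647
grip_force: 67.9
```

{"fn": "apply_moves", "kwargs": {"offset": [[-0.003,-0.02,0],[-0.008,-0.05,0],[-0.013,-0.08,0],[-0.017,-0.1,0],[-0.019,-0.115,0],[-0.021,-0.125,0],[-0.022,-0.135,0],[-0.023,-0.143,0],[-0.024,-0.15,0],[-0.024,-0.15,0]], "angular": [[0,0,0],[0,0,0],[0,0,0],[0,0,0],[0,0,0],[0,0,0],[0,0,0],[0,0,0],[0,0,0],[0,0,0]]}}

```text
t: 8.92
tcp_pos: [0.4357, 0.0086, 0.1445]
orientation: [-2.114, -2.324, -0.003]
ft_force: [0.6, 4.6, 5.7]
opening: 0.065
grip_force: 68.2
```

```bash
cat > e.py <<'E'
from c import *
import sys
out=[]
for n,(x0,y0) in(("scene",(230,120)),("side",(235,180))):
    c=imaging.read_camera(n);out.append(cv2.resize(c["image"][y0:y0+200,x0:x0+200],(400,400),interpolation=2))
cv2.imwrite(f"pics/{sys.argv[1]}.png",np.hstack(out)[:,:,::-1])
E
python3 e.py e1
```

```text
(no output)
```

View pics/e1.png

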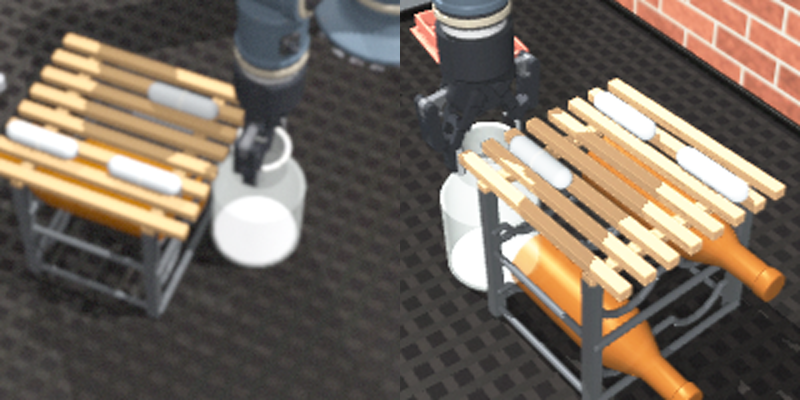

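The carafe stands upright near the bar, with the gripper on the neck. Force is building (Fy 4.6 N), so I nudge once to confirm contact.

{"fn": "apply_moves", "kwargs": {"offset": [[0,-0.003,0],[0,-0.006,0],[0,-0.01,0],[0,-0.01,0],[0,-0.01,0],[0,-0.01,0],[0,-0.01,0],[0,-0.01,0],[0,-0.01,0],[0,-0.01,0]], "angular": [[0,0,0],[0,0,0],[0,0,0],[0,0,0],[0,0,0],[0,0,0],[0,0,0],[0,0,0],[0,0,0],[0,0,0]]}}

```text
t: 9.85
tcp_pos: [0.4358, 0.0083, 0.1446]
orientation: [-2.113, -2.324, -0.004]
ft_force: [0.4, 7.2, 7.0]
opening: 0.065
grip_force: 68.3
```

Force rises with no travel, so the carafe is against the bar. I release it and rise.

{"fn": "apply_moves", "kwargs": {"offset": [[0,0,0],[0,0,0],[0,0,0],[0,0,0],[0,0,0.05],[0,0,0.15],[0,0,0.3],[0,0,0.45],[0,0,0.6],[0,0,0.75]], "angular": [[0,0,0],[0,0,0],[0,0,0],[0,0,0],[0,0,0],[0,0,0],[0,0,0],[0,0,0],[0,0,0],[0,0,0]], "gripper": 1}}

```text
t: 10.68
tcp_pos: [0.4348, 0.0057, 0.258]
orientation: [2.115, 2.322, -0.0]
ft_force: [0.5, 0.7, -0.1]
opening: 0.0853
grip_force: 0.0
```

{"fn": "apply_moves", "kwargs": {"offset": [[0,0,0],[0.01,-0.1,0],[0.02,-0.2,0],[0.03,-0.3,0],[0.04,-0.4,0],[0.05,-0.55,0],[0.07,-0.7,0],[0.08,-0.85,0],[0.093,-1,0],[0.097,-1,0]], "angular": [[0,0,0],[0,0,0],[0,0,0],[0,0,0],[0,0,0],[0,0,0],[0,0,0],[0,0,0],[0,0,0],[0,0,0]], "gripper": -1}}

```text
t: 11.52
tcp_pos: [0.4489, -0.1487, 0.2566]
orientation: [2.122, 2.314, -0.003]
ft_force: [0.0, 0.5, 0.1]
opening: 0.0002
grip_force: 0.0
```

```bash
cat > f.py <<'E'
from c import *
t=np.radians(95.4);R=np.array([[np.cos(t),-np.sin(t)],[np.sin(t),np.cos(t)]]);C0=np.array([.5045,-.135])
s=robot.get_state();print(s["t"],"tcp",s["tcp_pos"],"rack",R.T@(s["tcp_pos"][:2]-C0),s["opening"])
for n in("scene","side"):
    c=imaging.read_camera(n)
    for k in imaging.masks_of("stick_a",n)[:4]:
        ctr=np.argwhere(k["region"])[:,::-1].mean(0);p=atz(c,ctr,.2085);print(n,round(k["p"],2),k["extent"],R.T@(p[:2]-C0))
    m=imaging.masks_of("carafe_mid",n)
    if not m: continue
    m=m[0]["region"].astype(np.uint8)
    fn=lambda q:-float((sil(c,q)&m).sum())/float((sil(c,q)|m).sum())
    x0=np.array([.44,.01]) if m[:,:].any() else 0
    r=min((minimize(fn,x,method="Nelder-Mead",options=dict(initial_simplex=np.array(x)+[[0,0],[.012,0],[0,.012]])) for x in([.435,.006],[.44,.01],[.5466,.015])),key=lambda r:r.fun)
    print("carafe",n,r.x,R.T@(r.x-C0),r.fun)
E
python3 f.py
```

```text
11.5167 tcp [ 0.4489 -0.1487  0.2566] rack [-0.0084  0.0567] 0.00015445038023776466
scene 0.8 [232.9, 179.3, 36.5, 20.7] [-0.0664 -0.0556]
scene 0.58 [303.2, 158.9, 34.3, 19.3] [0.0511 0.0566]
scene 0.57 [280.9, 194.4, 40.4, 22.3] [ 0.0567 -0.055 ]
carafe scene [0.4339 0.0105] [0.1515 0.0566] -0.9194915254237288
side 0.95 [371.2, 254.6, 39.1, 30.4] [-0.0705 -0.0561]
side 0.87 [291.2, 250.7, 29.5, 21.4] [0.0466 0.0558]
side 0.84 [337.4, 229.1, 26.5, 20.9] [ 0.0454 -0.0555]
carafe side [0.4375 0.0154] [0.1561 0.0526] -0.4196702989661917
```

```bash
cat > g.py <<'E'
from w import *
from c import carafe,projN
t=np.radians(95.4);R=np.array([[np.cos(t),-np.sin(t)],[np.sin(t),np.cos(t)]]);C0=np.array([.5045,-.135])
def go(name,yc):
    c=wcam(name);im=cv2.resize(c["image"],None,fx=1.25,fy=1.25,interpolation=2);print(robot.get_state()["tcp_pos"])
    for y in np.arange(-.098,.1,.028):
        cor=np.array([[-.02,y-.007],[.12,y-.007],[.12,y+.007],[-.02,y+.007]])@R.T+C0
        cv2.polylines(im,[np.int32(projN(c,np.c_[cor,np.full(4,.2)])*1.25)],True,(0,0,255),1)
    for d,col in((.025,(0,255,0)),(.029,(255,0,0))):
        q=R@[.12+d,yc]+C0
        cv2.polylines(im,[np.int32(projN(c,carafe(q)[3])*1.25)],True,col,1)
    cv2.imwrite(f"pics/{name}.png",im[:,:,::-1])
go(sys.argv[1],float(sys.argv[2]))
E
python3 g.py w2 .056
```

```text
[ 0.4497 -0.1427  0.2564]
```

View pics/w2.png

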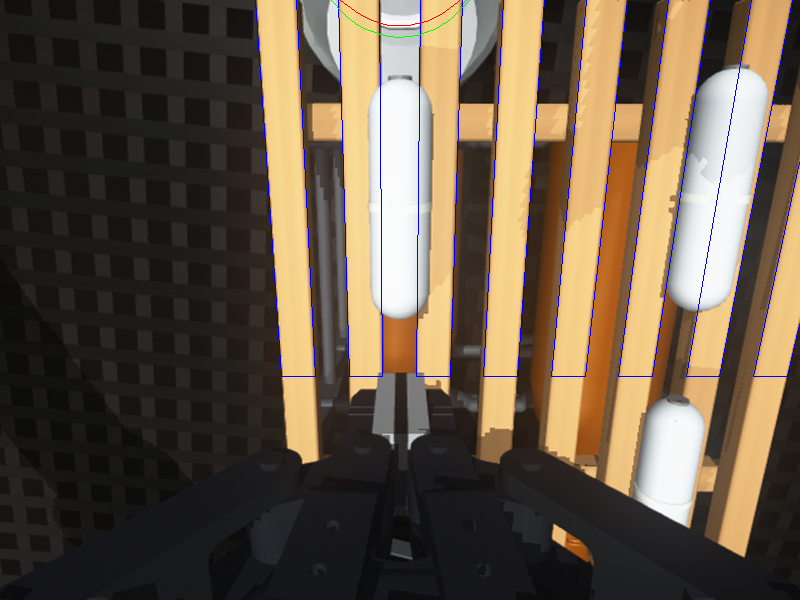

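The wrist view shows stick A straight ahead of the shut fingers (tail near (400,318)) and the carafe rim arc at about (400,28), roughly 25–28 mm beyond the slat ends. I lower the fingers behind the tail.

{"fn": "apply_moves", "kwargs": {"offset": [[0.004,-0.06,0],[0.005,-0.1,0],[0.005,-0.103,-0.05],[0.005,-0.103,-0.12],[0.005,-0.103,-0.19],[0.005,-0.103,-0.26],[0.005,-0.103,-0.31],[0.005,-0.103,-0.335],[0.005,-0.103,-0.345],[0.005,-0.103,-0.345]], "angular": [[0,0,0],[0,0,0],[0,0,0],[0,0,0],[0,0,0],[0,0,0],[0,0,0],[0,0,0],[0,0,0],[0,0,0]]}}

```text
t: 12.7
tcp_pos: [0.4503, -0.1592, 0.2044]
orientation: [-2.114, -2.323, 0.001]
ft_force: [-0.0, 0.4, 0.2]
opening: 0.0
grip_force: 0.0
```

```bash
python3 f.py | head -1
```

```text
12.7 tcp [ 0.4503 -0.1592  0.2044] rack [-0.019   0.0562] 4.931456475167332e-05
```

{"fn": "apply_moves", "kwargs": {"offset": [[-0.002,0.025,0],[-0.006,0.065,0],[-0.01,0.105,0],[-0.014,0.145,0],[-0.017,0.185,0],[-0.021,0.225,0],[-0.025,0.265,0],[-0.029,0.305,0],[-0.033,0.345,0],[-0.036,0.385,0]], "angular": [[0,0,0],[0,0,0],[0,0,0],[0,0,0],[0,0,0],[0,0,0],[0,0,0],[0,0,0],[0,0,0],[0,0,0]]}}

```text
t: 13.83
tcp_pos: [0.4449, -0.1009, 0.2048]
orientation: [-2.115, -2.323, -0.0]
ft_force: [-0.1, -0.4, 0.3]
opening: -0.0002
grip_force: 0.2
```

{"fn": "apply_moves", "kwargs": {"offset": [[-0.004,0.04,0],[-0.008,0.08,0],[-0.011,0.12,0],[-0.015,0.16,0],[-0.019,0.2,0],[-0.023,0.24,0],[-0.026,0.28,0],[-0.03,0.32,0],[-0.034,0.36,0],[-0.038,0.4,0]], "angular": [[0,0,0],[0,0,0],[0,0,0],[0,0,0],[0,0,0],[0,0,0],[0,0,0],[0,0,0],[0,0,0],[0,0,0]]}}

```text
t: 14.67
tcp_pos: [0.4392, -0.0408, 0.2048]
orientation: [-2.115, -2.323, -0.0]
ft_force: [-0.0, -0.1, 0.1]
opening: -0.0001
grip_force: 0.0
```

{"fn": "apply_moves", "kwargs": {"offset": [[-0.003,0.03,0],[-0.005,0.05,0],[-0.007,0.07,0],[-0.008,0.085,0],[-0.008,0.085,0],[-0.008,0.085,0],[-0.008,0.085,0.1],[-0.008,0.085,0.2],[-0.008,0.085,0.3],[-0.008,0.085,0.35]], "angular": [[0,0,0],[0,0,0],[0,0,0],[0,0,0],[0,0,0],[0,0,0],[0,0,0],[0,0,0],[0,0,0],[0,0,0]]}}

```text
t: 15.5
tcp_pos: [0.439, -0.0292, 0.2588]
orientation: [2.115, 2.321, 0.003]
ft_force: [0.0, -0.9, 0.4]
opening: -0.0
grip_force: 0.0
```

```bash
python3 f.py; python3 e.py e2
```

```text
15.5 tcp [ 0.439  -0.0292  0.2588] rack [0.1115 0.0553] -3.986504957993246e-06
scene 0.86 [282.9, 195.5, 39.6, 22.0] [ 0.0572 -0.0556]
scene 0.81 [237.7, 180.1, 30.2, 18.5] [-0.0663 -0.0557]
carafe scene [0.4321 0.0095] [0.1507 0.0585] -0.9325088339222615
side 0.83 [374.1, 256.4, 35.6, 24.9] [-0.0711 -0.0555]
side 0.6 [333.2, 227.2, 31.3, 23.4] [ 0.0511 -0.0553]
```

View pics/e2.png

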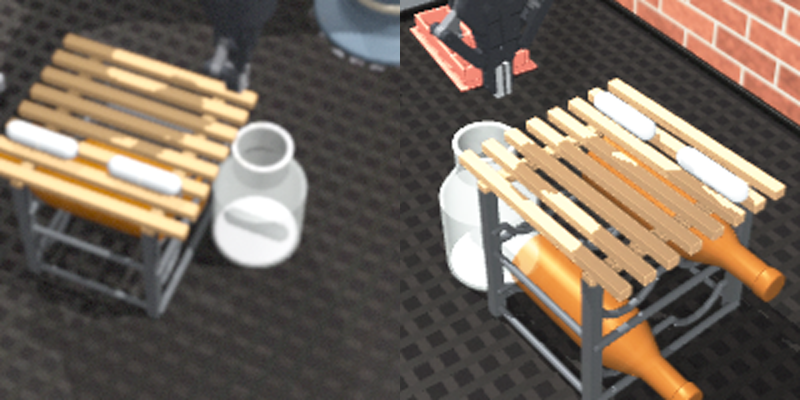

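Stick A lies on the carafe floor (about (255,220) in the left crop) and the carafe is upright. I go back to the neck.

{"fn": "apply_moves", "kwargs": {"offset": [[0,0.03,0.02],[-0.005,0.07,0.02],[-0.01,0.12,0.02],[-0.015,0.17,0.02],[-0.02,0.22,0.02],[-0.024,0.25,0.02],[-0.024,0.257,0.02],[-0.024,0.257,0.02],[-0.024,0.257,0.02],[-0.024,0.257,0.02]], "angular": [[0,0,0],[0,0,0],[0,0,0],[0,0,0],[0,0,0],[0,0,0],[0,0,0],[0,0,0],[0,0,0],[0,0,0]], "gripper": 1}}

```text
t: 16.73
tcp_pos: [0.4346, 0.0094, 0.2603]
orientation: [2.115, 2.322, 0.0]
ft_force: [-0.2, 0.2, -0.2]
opening: 0.0853
grip_force: 0.0
```

```bash
cat > k.py <<'E'
from w import *
from c import projN,carafe
from scipy.optimize import minimize
c=wcam(sys.argv[1]);print(robot.get_state()["tcp_pos"])
im=c["image"]
for q,col in((robot.get_state()["tcp_pos"][:2],(0,255,0)),):
    cv2.polylines(im,[np.int32(projN(c,carafe(q)[3]))],True,col,1)
cv2.imwrite(f"pics/{sys.argv[1]}.png",im[:,:,::-1])
E
python3 k.py w3
```

```text
[0.4345 0.0094 0.2603]
```

View pics/w3.png

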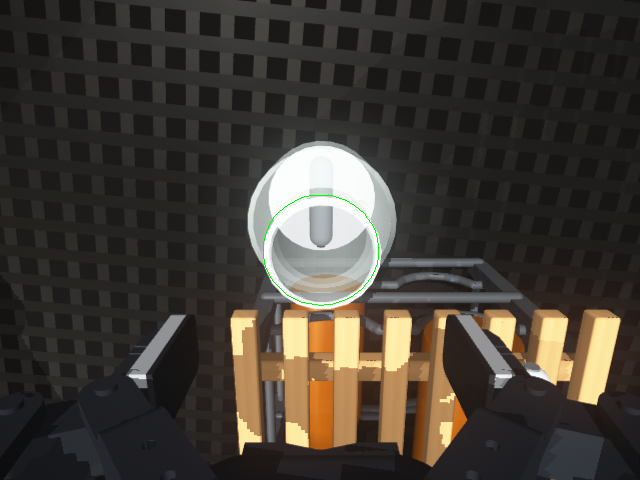

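The rim coincides with the projected circle (centre about (321,250)), and the stick is visible inside. I descend and grip.

{"fn": "apply_moves", "kwargs": {"offset": [[0,0,-0.1],[0,0,-0.2],[0,0,-0.3],[0,0,-0.4],[0,0,-0.5],[0,0,-0.6],[0,0,-0.68],[0,0,-0.74],[0,0,-0.765],[0,0,-0.765]], "angular": [[0,0,0],[0,0,0],[0,0,0],[0,0,0],[0,0,0],[0,0,0],[0,0,0],[0,0,0],[0,0,0],[0,0,0]]}}

```text
t: 17.62
tcp_pos: [0.4342, 0.0096, 0.145]
orientation: [-2.115, -2.322, 0.002]
ft_force: [-0.7, 0.8, 1.5]
opening: 0.0857
grip_force: 0.0
```

{"fn": "apply_moves", "kwargs": {"offset": [[0,0,0],[0,0,0],[0,0,0],[0,0,0],[0,0,0],[0,0,0],[0,0,0],[0,0,0],[0,0,0],[0,0,0]], "angular": [[0,0,0],[0,0,0],[0,0,0],[0,0,0],[0,0,0],[0,0,0],[0,0,0],[0,0,0],[0,0,0],[0,0,0]], "gripper": 0.45}}

```text
t: 18.45
tcp_pos: [0.4356, 0.0099, 0.1468]
orientation: [2.114, 2.322, 0.003]
ft_force: [-0.2, -0.9, 6.8]
opening: 0.0646
grip_force: 65.8
```

{"fn": "apply_moves", "kwargs": {"offset": [[0,0.007,0.006],[0,0.014,0.006],[0.02,0.016,0.006],[0.06,0.02,0.006],[0.11,0.024,0.006],[0.16,0.029,0.006],[0.21,0.034,0.006],[0.26,0.038,0.006],[0.31,0.043,0.006],[0.36,0.048,0.006]], "angular": [[0,0,0],[0,0,0],[0,0,0],[0,0,0],[0,0,0],[0,0,0],[0,0,0],[0,0,0],[0,0,0],[0,0,0]]}}

```text
t: 19.28
tcp_pos: [0.488, 0.0172, 0.1469]
orientation: [-2.113, -2.321, 0.002]
ft_force: [-3.8, -0.3, 8.1]
opening: 0.0648
grip_force: 68.3
```

{"fn": "apply_moves", "kwargs": {"offset": [[0.05,0.005,0],[0.1,0.009,0],[0.15,0.014,0],[0.2,0.019,0],[0.25,0.024,0],[0.3,0.028,0],[0.34,0.032,0],[0.365,0.034,0],[0.377,0.035,0],[0.377,0.035,0]], "angular": [[0,0,0],[0,0,0],[0,0,0],[0,0,0],[0,0,0],[0,0,0],[0,0,0],[0,0,0],[0,0,0],[0,0,0]]}}

```text
t: 20.12
tcp_pos: [0.5451, 0.0225, 0.1469]
orientation: [-2.114, -2.322, 0.0]
ft_force: [-3.0, -0.6, 5.7]
opening: 0.0647
grip_force: 68.1
```

{"fn": "apply_moves", "kwargs": {"offset": [[0,-0.004,0],[0.001,-0.008,0],[0.001,-0.012,0],[0.002,-0.016,0],[0.002,-0.02,0],[0.003,-0.024,0],[0.003,-0.028,0],[0.003,-0.03,0],[0.003,-0.03,0],[0.003,-0.03,0]], "angular": [[0,0,0],[0,0,0],[0,0,0],[0,0,0],[0,0,0],[0,0,0],[0,0,0],[0,0,0],[0,0,0],[0,0,0]]}}

```text
t: 20.95
tcp_pos: [0.5459, 0.0199, 0.1472]
orientation: [-2.113, -2.323, -0.004]
ft_force: [-1.6, 2.9, 6.2]
opening: 0.0648
grip_force: 68.1
```

{"fn": "apply_moves", "kwargs": {"offset": [[0,-0.004,0],[0,-0.008,0],[0,-0.012,0],[0,-0.012,0],[0,-0.012,0],[0,-0.012,0],[0,-0.012,0],[0,-0.012,0],[0,-0.012,0],[0,-0.012,0]], "angular": [[0,0,0],[0,0,0],[0,0,0],[0,0,0],[0,0,0],[0,0,0],[0,0,0],[0,0,0],[0,0,0],[0,0,0]]}}

```text
t: 21.78
tcp_pos: [0.5461, 0.018, 0.1471]
orientation: [-2.113, -2.324, -0.004]
ft_force: [-1.2, 4.3, 6.0]
opening: 0.0645
grip_force: 68.1
```

{"fn": "apply_moves", "kwargs": {"offset": [[0,-0.004,0],[0,-0.008,0],[0,-0.012,0],[0,-0.016,0],[0,-0.02,0],[0,-0.02,0],[0,-0.02,0],[0,-0.02,0],[0,-0.02,0],[0,-0.02,0]], "angular": [[0,0,0],[0,0,0],[0,0,0],[0,0,0],[0,0,0],[0,0,0],[0,0,0],[0,0,0],[0,0,0],[0,0,0]]}}

```text
t: 22.62
tcp_pos: [0.5461, 0.0174, 0.1472]
orientation: [-2.11, -2.323, -0.007]
ft_force: [-1.8, 8.2, 6.9]
opening: 0.0647
grip_force: 68.2
```

Contact is confirmed (8 N with no travel). I release, rise and go behind stick C.

{"fn": "apply_moves", "kwargs": {"offset": [[0,0.008,0],[0,0.012,0],[0,0.015,0],[0,0.015,0],[0,0.015,0.05],[0,0.015,0.15],[0,0.015,0.3],[0,0.015,0.45],[0,0.015,0.6],[0,0.015,0.75]], "angular": [[0,0,0],[0,0,0],[0,0,0],[0,0,0],[0,0,0],[0,0,0],[0,0,0],[0,0,0],[0,0,0],[0,0,0]], "gripper": 1}}

```text
t: 23.45
tcp_pos: [0.5454, 0.0145, 0.2605]
orientation: [2.116, 2.322, 0.0]
ft_force: [0.6, 0.5, 1.2]
opening: 0.0856
grip_force: 0.0
```

{"fn": "apply_moves", "kwargs": {"offset": [[0.01,-0.1,0],[0.02,-0.2,0],[0.03,-0.3,0],[0.04,-0.4,0],[0.05,-0.5,0],[0.06,-0.6,0],[0.07,-0.7,0],[0.08,-0.8,0],[0.09,-0.9,0],[0.094,-1,0]], "angular": [[0,0,0],[0,0,0],[0,0,0],[0,0,0],[0,0,0],[0,0,0],[0,0,0],[0,0,0],[0,0,0],[0,0,0]], "gripper": -1}}

```text
t: 24.28
tcp_pos: [0.5596, -0.136, 0.2594]
orientation: [2.115, 2.322, 0.0]
ft_force: [-0.8, -0.4, -1.6]
opening: -0.0002
grip_force: 0.0
```

{"fn": "apply_moves", "kwargs": {"offset": [[0.01,-0.1,0],[0.02,-0.2,0],[0.03,-0.3,0],[0.04,-0.4,0],[0.05,-0.5,0],[0.06,-0.6,0],[0.07,-0.7,0],[0.08,-0.8,0],[0.082,-0.85,0],[0.082,-0.85,0]], "angular": [[0,0,0],[0,0,0],[0,0,0],[0,0,0],[0,0,0],[0,0,0],[0,0,0],[0,0,0],[0,0,0],[0,0,0]]}}

```text
t: 25.12
tcp_pos: [0.5712, -0.2648, 0.2593]
orientation: [2.118, 2.319, -0.002]
ft_force: [0.2, 0.8, -0.1]
opening: 0.0001
grip_force: 0.0
```

```bash
python3 f.py
```

```text
25.1167 tcp [ 0.5712 -0.2648  0.2593] rack [-0.1355 -0.0541] 0.00010890381478484536
scene 0.67 [283.5, 197.8, 37.8, 19.9] [ 0.0573 -0.0559]
scene 0.55 [234.4, 180.5, 35.9, 17.2] [-0.0658 -0.0556]
carafe scene [0.5436 0.0201] [ 0.1507 -0.0535] -0.9494268374915711
side 0.93 [333.4, 228.5, 27.2, 21.8] [ 0.0519 -0.0555]
side 0.8 [372.3, 253.6, 38.9, 28.7] [-0.0705 -0.0555]
carafe side [0.5525 0.0259] [ 0.1556 -0.063 ] -0.18337484433374845
```

{"fn": "apply_moves", "kwargs": {"offset": [[0.01,0,-0.05],[0.01,0,-0.12],[0.01,0,-0.19],[0.01,0,-0.26],[0.01,0,-0.31],[0.01,0,-0.34],[0.01,0,-0.355],[0.01,0,-0.363],[0.01,0,-0.363],[0.01,0,-0.363]], "angular": [[0,0,0],[0,0,0],[0,0,0],[0,0,0],[0,0,0],[0,0,0],[0,0,0],[0,0,0],[0,0,0],[0,0,0]]}}

```text
t: 26.25
tcp_pos: [0.5737, -0.2626, 0.2049]
orientation: [2.114, 2.322, 0.001]
ft_force: [-0.4, -0.3, -0.1]
opening: -0.0001
grip_force: 0.0
```

{"fn": "apply_moves", "kwargs": {"offset": [[-0.002,0.025,0],[-0.006,0.065,0],[-0.01,0.105,0],[-0.014,0.145,0],[-0.017,0.185,0],[-0.021,0.225,0],[-0.025,0.265,0],[-0.029,0.305,0],[-0.033,0.345,0],[-0.036,0.385,0]], "angular": [[0,0,0],[0,0,0],[0,0,0],[0,0,0],[0,0,0],[0,0,0],[0,0,0],[0,0,0],[0,0,0],[0,0,0]]}}

```text
t: 27.08
tcp_pos: [0.568, -0.204, 0.2045]
orientation: [2.115, 2.323, 0.0]
ft_force: [-0.7, -0.1, 0.3]
opening: -0.0
grip_force: 0.2
```

{"fn": "apply_moves", "kwargs": {"offset": [[-0.004,0.04,0],[-0.008,0.08,0],[-0.011,0.12,0],[-0.015,0.16,0],[-0.019,0.2,0],[-0.023,0.24,0],[-0.026,0.28,0],[-0.03,0.32,0],[-0.034,0.36,0],[-0.038,0.4,0]], "angular": [[0,0,0],[0,0,0],[0,0,0],[0,0,0],[0,0,0],[0,0,0],[0,0,0],[0,0,0],[0,0,0],[0,0,0]]}}

```text
t: 27.92
tcp_pos: [0.5623, -0.144, 0.2045]
orientation: [2.115, 2.323, 0.0]
ft_force: [0.2, -0.6, -0.5]
opening: 0.0001
grip_force: 0.2
```

{"fn": "apply_moves", "kwargs": {"offset": [[-0.004,0.04,0],[-0.008,0.08,0],[-0.011,0.12,0],[-0.015,0.16,0],[-0.015,0.16,0],[-0.015,0.16,0],[-0.015,0.16,0],[-0.015,0.16,0],[-0.015,0.16,0],[-0.015,0.16,0]], "angular": [[0,0,0],[0,0,0],[0,0,0],[0,0,0],[0,0,0],[0,0,0],[0,0,0],[0,0,0],[0,0,0],[0,0,0]]}}

```text
t: 28.75
tcp_pos: [0.56, -0.1209, 0.2045]
orientation: [2.116, 2.322, -0.0]
ft_force: [0.2, -0.4, 0.4]
opening: -0.0001
grip_force: 0.0
```

```bash
python3 f.py; python3 e.py e3
```

```text
28.75 tcp [ 0.56   -0.1209  0.2045] rack [ 0.0088 -0.0566] -0.0001072497170197296
scene 0.62 [289.8, 197.2, 37.8, 21.6] [ 0.0665 -0.0554]
carafe scene [0.5441 0.0189] [ 0.1495 -0.0539] -0.9222674813306178
side 0.64 [329.1, 224.9, 28.1, 24.3] [ 0.0681 -0.0539]
carafe side [0.5591 0.0304] [ 0.1596 -0.0699] -0.11748031496062993
```

View pics/e3.png

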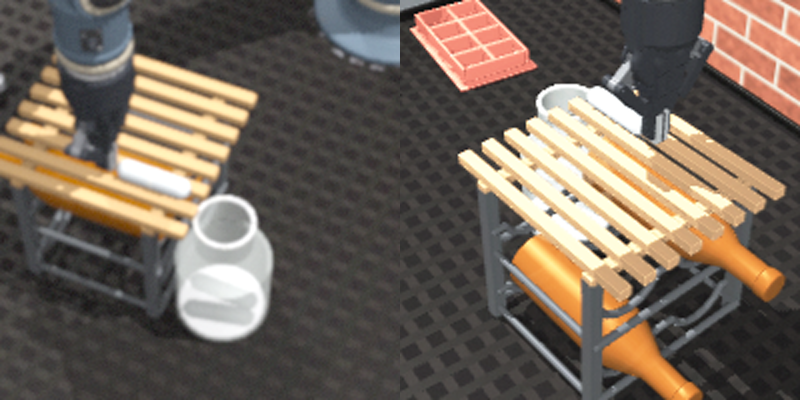

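Stick B has dropped: two sticks lie in the carafe (about (220,300) in the left crop) and stick C remains. I push on.

{"fn": "apply_moves", "kwargs": {"offset": [[-0.002,0.025,0],[-0.006,0.06,0],[-0.009,0.1,0],[-0.013,0.14,0],[-0.017,0.18,0],[-0.021,0.22,0],[-0.025,0.26,0],[-0.028,0.3,0],[-0.032,0.34,0],[-0.036,0.38,0]], "angular": [[0,0,0],[0,0,0],[0,0,0],[0,0,0],[0,0,0],[0,0,0],[0,0,0],[0,0,0],[0,0,0],[0,0,0]]}}

```text
t: 29.98
tcp_pos: [0.5546, -0.0629, 0.2045]
orientation: [2.115, 2.323, 0.0]
ft_force: [0.0, -0.1, -0.1]
opening: 0.0
grip_force: 0.1
```

{"fn": "apply_moves", "kwargs": {"offset": [[-0.004,0.04,0],[-0.008,0.08,0],[-0.011,0.12,0],[-0.015,0.16,0],[-0.019,0.2,0],[-0.023,0.24,0],[-0.026,0.28,0],[-0.029,0.305,0],[-0.029,0.31,0],[-0.029,0.31,0]], "angular": [[0,0,0],[0,0,0],[0,0,0],[0,0,0],[0,0,0],[0,0,0],[0,0,0],[0,0,0],[0,0,0],[0,0,0]]}}

```text
t: 30.82
tcp_pos: [0.5503, -0.0167, 0.2045]
orientation: [2.114, 2.324, 0.0]
ft_force: [0.6, 0.6, -0.5]
opening: 0.0
grip_force: 0.0
```

{"fn": "apply_moves", "kwargs": {"offset": [[0,0,0.05],[0,0,0.15],[0,0,0.25],[0,0,0.35],[0,0,0.45],[0,-0.1,0.55],[0,-0.25,0.6],[0,-0.4,0.6],[0,-0.55,0.6],[0,-0.6,0.6]], "angular": [[0,0,0],[0,0,0],[0,0,0],[0,0,0],[0,0,0],[0,0,0],[0,0,0],[0,0,0],[0,0,0],[0,0,0]]}}

```text
t: 31.65
tcp_pos: [0.5498, -0.1117, 0.2957]
orientation: [2.12, 2.315, -0.001]
ft_force: [-0.5, -1.0, -0.4]
opening: 0.0003
grip_force: 0.0
```

```bash
python3 f.py; cat > l.py <<'E'
from h import *
c=imaging.read_camera("scene");cv2.imwrite("pics/l.png",np.hstack([cv2.resize(c["image"][60:420,120:600],(480,360)),cv2.resize(c["image"][200:300,290:370],(288,360),interpolation=2)])[:,:,::-1])
E
python3 l.py
```

```text
31.65 tcp [ 0.5498 -0.1117  0.2957] rack [ 0.0189 -0.0473] 0.00034267674025614835
carafe scene [0.5442 0.019 ] [ 0.1496 -0.0541] -0.9488309047780413
carafe side [0.5548 0.029 ] [ 0.1586 -0.0655] -0.12827715355805244
```

View pics/l.png

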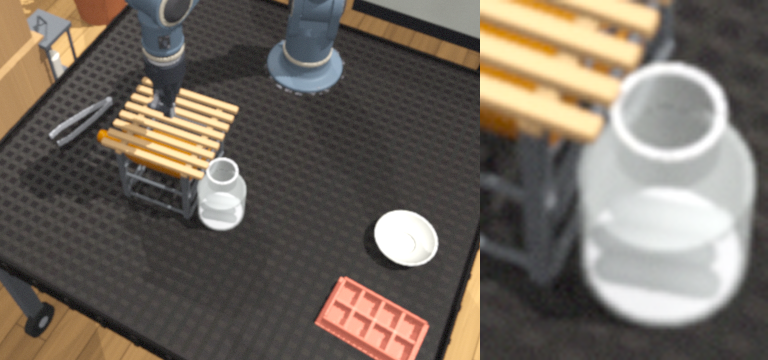

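The rack top is empty, all the sticks are lying in the upright carafe (crop about (655,240)), and nothing else has moved. I'm handing the job in.

```bash
python3 -c "
from workcell import robot
print(robot.job_done())"
```

```text
the job is handed in; nothing more can be done
None
```

I handed the job in with all three ice sticks in the upright carafe and the bottles, dish, ice mould and tongs left alone, at about 32 s on the robot's clock; the hand-in returned no verdict.

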